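# Bolt the tilting bottle cradle level

### The job

The sprung plate of the bottle cradle has tilted up. Take the bolt's knob, push the plate down firmly until it lies level, pressed a little into its rubber buffers without crushing them, and while holding it down slide the bolt fully home under the keeper, so that the plate stays level when you let go; do not force the bolt against the keeper, and leave the other things on the bench where they are.

Things in the scene. Friction and masses are not known exactly. Their poses are not given: they have to be found in the camera images.
- stand: dark wooden base of the bottle cradle, 270 (x) x 370 (y) x 22 mm, fixed to the bench. Origin: centre of its underside; z up. Its +x side carries the plate's hinge, its +y side the keeper, its -x side (usually nearer the robot) is where the plate rises. Yaw varies.
- plate (a joint): tilt of the wooden plate, rad: 0 level, positive with its free -x edge raised (starts 0.23 to 0.35). Sprung up: 1 to 2 N on the knob moves it at first, 7 N near level. At 0.0035 rad it meets two rubber buffers and must go 1 mm into them (-0.002 rad, 15 to 18 N on the knob) for the bolt to pass under the keeper. Past 21 N the buffers are crushed.
- hinge (a point): point on the plate's hinge axis (the axis runs along the stand's y, horizontally), middle of the plate's width, 70 mm above the bench, at stand x +110 mm. The plate reaches 225 mm from it to the free edge, is 250 mm wide along the hinge and 14 mm thick, and carries four V-rest blocks for a bottle, 26 mm high, 30 to 135 mm from the hinge.
- bolt (a joint): travel of the steel draw bolt on the plate, m: 0 drawn back (as it starts, up to 0.004), 0.040 fully home against its end stop; it slides along the stand's +y, friction about 1.2 N plus the rubbing under load. The bolt is a flat bar 18 x 10 mm on the plate's top, 200 mm from the hinge axis; its nose reaches the keeper's lip after about 15 mm of travel.
- knob_grip (a point): point on the axis of the bolt's knob, an upright steel post of 22 mm diameter standing 48 mm above the bar, square to the plate; the point is 15 mm below the post's top and 33 mm above the bar. With the plate level it is 50 mm above and 200 mm from the hinge axis. At least 70 mm free on either side, along y.
- keeper: dark steel keeper fixed to the stand beside the plate's +y edge: a post with a flat lip 36 x 36 x 10 mm pointing to -y, over the bolt's path. Origin: underside of the post's lip-side face, 22 mm above the bench. It must not be pushed with more than 20 N.
- lip (a point): centre of the underside of the keeper's lip, 86.5 mm above the bench; the bolt's top is 87 mm above the bench with the plate at 0 rad.
- buffer_l: rubber dome buffer, 20 mm diameter, under the plate on the stand's +y side, 190 mm from the hinge axis; origin at its top. Yields about 1 mm per 4.5 N; must not be loaded with more than 8 N.
- buffer_r: the same buffer on the -y side.
- corkscrew: folded waiter's corkscrew, 115 x 28 x 12 mm, lying loose; bystander.
- stopper_block: loose block of cork, 50 x 30 x 30 mm; bystander.
- tumbler: glass tumbler, 68 mm wide, 90 mm high; bystander.
- candlestick: brass candlestick, 90 mm wide foot, 180 mm high; bystander.
- bottle_a: standing dark wine bottle, 76 mm wide, 300 mm high; bystander.
- bottle_b: standing dark wine bottle, 76 mm wide, 300 mm high; bystander.
- tasting_bowl: small steel tasting bowl, 90 mm wide, 30 mm high; bystander.

How it is judged:
On the way:
1. the plate is pushed down level (within 0.02 rad) while the bolt is still drawn back clear of the keeper (value of joint plate below 0.02 rad and value of joint bolt below 0.014 m), for 0.1 s.
At the end, for the whole second after the job is handed in: The plate lies level (within 0.015 rad) and still, and the bolt is home under the keeper (travel over 34 of its 40 mm) and at rest (value of joint plate between -0.015 and 0.015 rad and value of joint bolt above 0.034 m and velocity of joint plate between -0.02 and 0.02 rad/s and velocity of joint bolt between -0.01 and 0.01 m/s); the robot touches nothing.
It fails at once if a rubber buffer is loaded with more than 8 N (crushed) (contact force between any of buffer_l, buffer_r and anything else above 8 N).
It fails at once if the keeper is pushed with more than 20 N (contact force between keeper and anything else above 20 N).
It fails at once if a bystander is moved by more than 20 mm (distance of any of corkscrew, stopper_block, tumbler, candlestick, bottle_a, bottle_b, tasting_bowl from where it was at the start of the episode above 0.02 m).
It also fails if it takes over 58 s, if anything falls off the work surface, if the arm or the gripper's body presses on something with over 40 N, if the wrist force passes 120 N, or if a joint passes its speed limit or range.

### The arm

A 7-joint arm with a two-finger parallel gripper is mounted at the origin on the work surface. World frame = base frame: x ahead of the robot, y to its left, z up, the work surface at z = 0. Lengths are in m, angles in rad, forces in N, time in s.
With the tool pointing down it reaches from about 0.4 to 0.85 m from the base axis. Payload 10.4 kg.
Tool frame: the origin (TCP) lies at the very end of the fingers, on their centre line; the grasp point (between the pads) lies r.tcp_to_grasp behind it (r.tcp_to_grasp is the distance from the TCP to the grasp point, in m); z points along the fingers, y is the line along which they close (so a half turn about z gives the same grasp; the last joint's range is limited). The gripper opens to 87 mm and grips with 3 to 60 N. Pads are 19 mm wide; open, the fingers measure 117 mm over their backs; the gripper's body (75 mm by 190 mm) begins 51 mm behind the grasp point.
Start: joints at [1.305, 0.332, -0.065, 1.46, 0.022, 1.35, -0.088], TCP at [0.15, -0.607, 0.183] pointing down, gripper open.
Joint ranges: [-2.6, 2.6], [-0.5, 2.12], [-1.47, 1.34], [0.16, 2.42], [-1.27, 4.41], [0.06, 2.06], [-2.6, 2.6]. Speed limits (rad/s): [2.22, 2.22, 2.79, 2.79, 3.14, 3.14, 3.14].

### API

Orientations are given as a unit quaternion [x, y, z, w].
In Python, from bench import monitor, cams, ticket, r gives the robot as it stands.
- The arm moves only by the shell command python3 -m crank 'ROWS' [OPENING] [FORCE]. ROWS is a JSON object whose one key "steps" holds a list of rows, each a list of 2 entries, a list of its own where there are three numbers: the shift along the world's x, y, z in units of 25 mm (1.0 is 25 mm), then the turn, a rotation vector about the world's x, y, z in units of 5 degrees (1.0 is 5 degrees). In form: {"steps": [[[x, y, z], [ax, ay, az]], ...]}. A call has 1 to 10 rows; each row shifts and turns the commanded pose from where the row before left it; what a row does not reach is not made up. A row lasts 1/12 s, in which the tool goes at most 41.7 mm and 7.16 degrees, less where a joint would pass 70% of its speed; a pose out of reach is approached as far as the arm can. A call is refused whole if a number of a shift passes 1 or a number of a turn 1, either way. A call with a gripper value outside its range is refused whole. OPENING is the finger opening in mm, from 0 to 87, set as the call begins (- or left out, the last holds). The fingers move at their own pace and stop on an object; FORCE is the grip in N (left out, the last holds). Time passes only in rows, so rows that do not move let the fingers close. It gives the time, the measured TCP pose, the force, the opening and the grip force at its end, in the units of the state.
- monitor.read_state(): the state, without advancing time (a new reading comes with each control period).
- cams.camera(name): name is "scene" or "top" or "wrist"; returns a dict with "pixels" (480x640x3 uint8, blue, green, red), "z_map" (480x640 float32, m along the optical axis (not along the pixel's ray), 0 where there is no reading), "vfov" (degrees; the focal length in pixels is half the picture's height over the tangent of half this angle, whatever the lens; pixels are square), "cx", "cy" (the principal point, pixels), "k1" (the pictures are not rectified: a ray, as slopes to the right and down, at radius r is drawn at 1 + k1 r^2 times it, then the intrinsics apply), "T" (4x4, takes a point from camera to world coordinates). Camera axes: x right, y up, looking along -z (the intrinsics and any distortion apply to the point x, -y, -z); pixel columns grow to the right and rows downward; lengths in m; the calibration is good to about 2 mm. A picture is of the moment at which its call begins.
- ticket.close_job(): hands the job in; it is judged then, once.
The state is a dict: "time": time; "joint_positions": joint angles; "joint_vel": joint speeds; "joint_torque": joint torques, N m; "ee_pos": TCP position; "eef_rot": TCP orientation; "ft_force": force on the tool from outside, world axes, zero at the start; "torque": the same for the moment, N m; "width": finger opening in m; "grip_force": force on a finger pad.
Only numpy, scipy, OpenCV 4.12 (cv2) and the standard library are available. Lean on these libraries where they do the work, as an engineer would, in place of code of your own. Each camera call takes 0.05 s, during which the arm holds its last target. There are 200 camera calls.

## Working session

There is one attempt and no reset: what is moved stays moved. The work goes in short steps, Python scripts to look and compute and a shell command to move; the robot and the scene stay as the last step left them, time stands still between calls to the robot, and variables do not carry over. Pictures are saved under pics/ and viewed, at most 10 in all, crops included, and the job is handed in when it is done.

```bash
ls; mkdir -p pics; cat > h.py <<'E'
import numpy as np, cv2
from bench import monitor, cams, ticket, r
def shot(name,fn=None):
    c=cams.camera(name); np.savez('/tmp/'+name+'.npz',**c)
    if fn: cv2.imwrite('pics/'+fn,c['pixels'])
    return c
def load(name): return np.load('/tmp/'+name+'.npz')
def xyz(c):
    H,W=c['z_map'].shape; f=H/2/np.tan(np.radians(float(c['vfov']))/2)
    K=np.array([[f,0,float(c['cx'])],[0,f,float(c['cy'])],[0,0,1]])
    u,v=np.meshgrid(np.arange(W,dtype=np.float32),np.arange(H,dtype=np.float32))
    p=cv2.undistortPoints(np.stack([u.ravel(),v.ravel()],1)[:,None],K,np.array([float(c['k1']),0,0,0,0])).reshape(H,W,2)
    z=c['z_map'][...,None]
    P=np.concatenate([p[...,:1]*z,-p[...,1:]*z,-z],2)
    T=c['T']; return P@T[:3,:3].T+T[:3,3]
E
python3 - <<'E'
from h import *
print(monitor.read_state(), r.tcp_to_grasp)
for n in ('scene','top'):
    c=shot(n,n+'0.png'); print(n,c['vfov'],c['k1'],c['T'].round(3).tolist())
E
```

```text
pics
{'time': 0.0, 'joint_positions': array([ 1.30540632,  0.3328718 , -0.0646908 ,  1.46092502,  0.02161358,
        1.34990475, -0.08850434]), 'joint_vel': array([ 2.98707907e-04, -1.01603863e-03, -2.02701801e-03,  5.83779051e-05,
        1.52630487e-03, -4.81361644e-04, -2.12576402e-04]), 'joint_torque': array([-5.15917818e-04, -6.23266983e+01,  2.45539681e-02, -3.89898670e+01,
       -6.13698503e-02,  3.98388016e-02,  1.43570282e-04]), 'ee_pos': array([ 0.15013354, -0.60624921,  0.18236179]), 'eef_rot': array([ 9.92639782e-01,  1.21102285e-01, -1.25887041e-04, -6.95203625e-04]), 'ft_force': array([ 0.57447092,  0.62899559, -0.04085008]), 'torque': array([ 0.00016444,  0.02147317, -0.01609788]), 'grip_force': 0.0, 'width': 0.08694718339043038} 0.0187
scene 52.27493993937543 -0.1340893059950692 [[0.843, -0.336, 0.42, 1.091], [0.538, 0.539, -0.648, -0.915], [-0.009, 0.772, 0.635, 0.992], [0.0, 0.0, 0.0, 1.0]]
top 55.89440086850925 -0.03330793720037886 [[0.009, 0.997, -0.078, 0.399], [-1.0, 0.009, -0.003, 0.001], [-0.002, 0.078, 0.997, 1.512], [0.0, 0.0, 0.0, 1.0]]
```

View pics/top0.png

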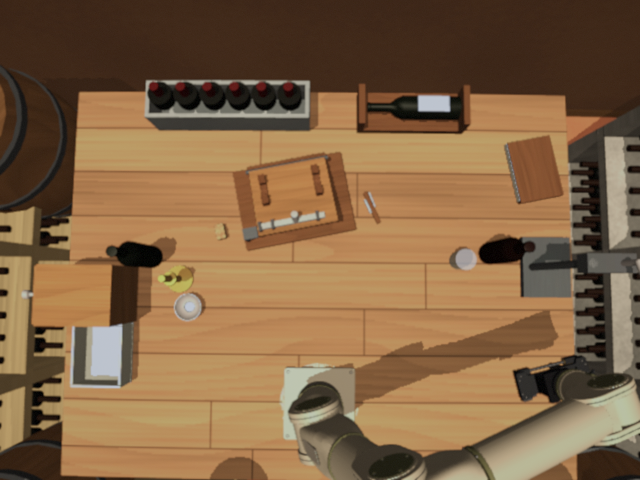

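View pics/scene0.png

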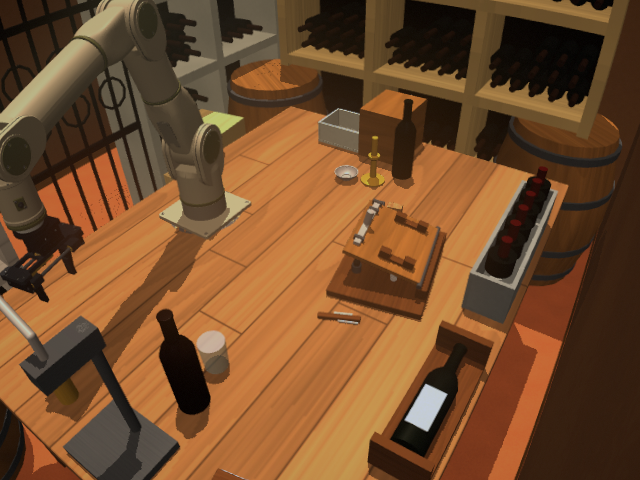

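The top view shows the cradle at about (295,200), with the keeper at (250,233) and the knob at (295,215). In the scene view the plate is tilted up. I'll measure the stand and knob from the depth.

```bash
python3 - <<'E'
from h import *
c=load('top'); P=xyz(c); np.save('/tmp/P.npy',P)
# stand top face points
reg=np.zeros((480,640),bool); reg[140:260,215:370]=1
m=reg&(abs(P[...,2]-.022)<.005)
pts=P[m][:,:2].astype(np.float32)
rect=cv2.minAreaRect(pts); print('stand rect',rect)
mm=cv2.resize(c['pixels'][145:255,220:365],None,fx=5.4,fy=5.4,interpolation=cv2.INTER_CUBIC); cv2.imwrite('pics/topc.png',mm)
for u,v in [(295,215),(294,213),(296,217),(250,233),(290,190),(290,170),(325,170),(262,222),(320,216)]: print(u,v,P[v,u].round(4))
s=load('scene'); Q=xyz(s); np.save('/tmp/Q.npy',Q)
cv2.imwrite('pics/scenec.png',cv2.resize(s['pixels'][190:320,320:460],None,fx=5.6,fy=4.6*5.6/4.6*0.82,interpolation=cv2.INTER_CUBIC))
E
```

```text
stand rect ((0.6617764234542847, 0.10418045520782471), (0.2674542963504791, 0.5205421447753906), 11.54415512084961)
295 215 [0.5908 0.0766 0.1835]
294 213 [0.5971 0.0798 0.1808]
296 217 [0.5863 0.0742 0.1728]
250 233 [0.5455 0.2232 0.0923]
290 190 [0.6835 0.0986 0.0947]
290 170 [0.7525 0.1007 0.0768]
325 170 [ 0.7497 -0.0121  0.0921]
262 222 [0.577  0.1821 0.1218]
320 216 [0.5958 0.0026 0.1318]
```

View pics/topc.png

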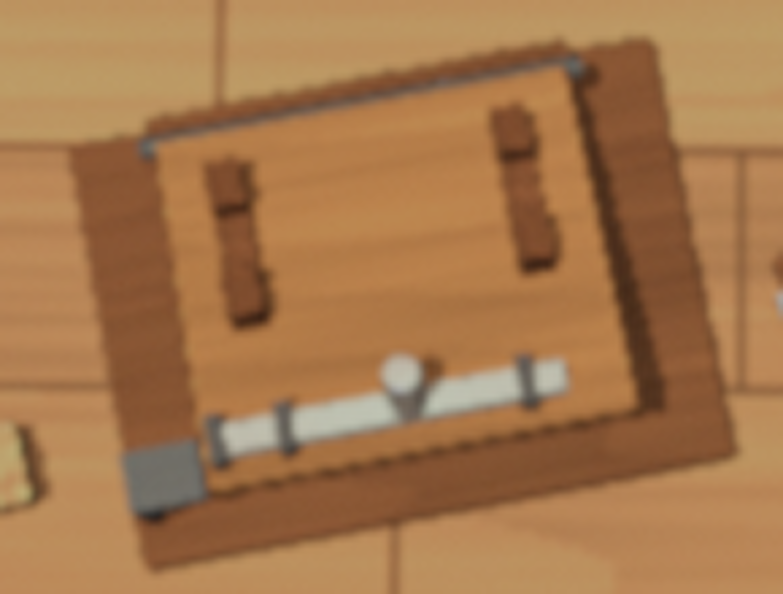

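The enlarged crop shows the stand corners at crop pixels (70,148), (655,40), (735,455) and (152,570). The knob top is at (402,372) and the keeper at (163,475).

```bash
python3 - <<'E'
from h import *
c=load('top'); P=np.load('/tmp/P.npy'); Q=np.load('/tmp/Q.npy')
H=480;f=H/2/np.tan(np.radians(float(c['vfov']))/2);K=np.array([[f,0,float(c['cx'])],[0,f,float(c['cy'])],[0,0,1]]);T=c['T']
def ray(u,v,z):
    a=cv2.undistortPoints(np.array([[[u,v]]],float),K,np.array([float(c['k1']),0,0,0,0.])).ravel()
    d=T[:3,:3]@np.array([a[0],-a[1],-1]); return T[:3,3]+d*(z-T[2,3])/d[2]
cr=lambda x,y:(220+(x+.5)/5.4-.5,145+(y+.5)/5.4-.5)
C=np.array([ray(*cr(*p),.022) for p in [(70,148),(655,40),(735,455),(152,570)]]);print('corners',C.round(4)[:,:2].tolist())
print('sides',[np.linalg.norm(C[i]-C[i-1]).round(3) for i in range(4)])
ctr=C.mean(0)
ydir=((C[0]-C[1])+(C[3]-C[2])); xdir=((C[0]-C[3])+(C[1]-C[2]))
yaw=np.degrees(np.arctan2(-ydir[0],ydir[1])); yaw2=np.degrees(np.arctan2(xdir[1],xdir[0]));print('ctr',ctr,'yaw',yaw,yaw2)
w=np.radians((yaw+yaw2)/2); R=np.array([[np.cos(w),-np.sin(w)],[np.sin(w),np.cos(w)]])
for nm,A in(('top',P),('scene',Q)):
    L=(A[...,:2]-ctr[:2])@R  # stand frame
    z=A[...,2]
    # plate tilt fit: surface in x -80..80, central y strip
    m=(abs(L[...,1])<.06)&(L[...,0]>-.06)&(L[...,0]<.09)&(z>.06)&(z<.2)
    p=np.polyfit(L[m][:,0],z[m],1); res=z[m]-np.polyval(p,L[m][:,0]);m2=abs(res)<.006
    p=np.polyfit(L[m][m2][:,0],z[m][m2],1);print(nm,'plate slope',np.arctan(p[0]),'z at hinge',np.polyval(p,.11),m.sum())
    k=(abs(L[...,1])<.08)&(abs(L[...,0]+.08)<.06)&(z>.162)&(z<.2)
    print(nm,'knob top pts',k.sum(),L[k].mean(0),z[k].max(),L[k].min(0),L[k].max(0),A[k].mean(0))
    k=(abs(L[...,1]-.15)<.05)&(abs(L[...,0]+.09)<.05)&(z>.085)&(z<.105)
    print('keeper lip',k.sum(),L[k].mean(0),L[k].min(0),L[k].max(0),np.median(z[k]))
print('knobtop ray',ray(*cr(402,372),.182))
E
```

```text
corners [[0.7579, 0.2972], [0.829, -0.0657], [0.5695, -0.1159], [0.4957, 0.2405]]
sides [np.float64(0.268), np.float64(0.37), np.float64(0.264), np.float64(0.364)]
ctr [0.66305275 0.08903976 0.022     ] yaw 11.387776589821685 11.591592441176427
top plate slope -0.24407762364543753 z at hinge 0.07686789161186938 1659
top knob top pts 56 [-0.06953906  0.00561786] 0.18751466548235585 [-0.08163527 -0.00452904] [-0.05721145  0.01618163] [0.59378818 0.08069345 0.1767974 ]
keeper lip 177 [-0.08692497  0.15594893] [-0.10468342  0.13281384] [-0.06804755  0.17954202] 0.09655153567399055
scene plate slope -0.23536416728791879 z at hinge 0.07676286925609732 1409
scene knob top pts 64 [-0.07090878 -0.00409636] 0.18268491255454766 [-0.08409077 -0.01455769] [-0.06031343  0.00796386] [0.5943809  0.07090107 0.17422143]
keeper lip 11 [-0.07525955  0.16702148] [-0.08326686  0.15676267] [-0.07193176  0.17292775] 0.09516873136387749
knobtop ray [0.59550621 0.07962294 0.182     ]
```

```bash
python3 -m crank '{"steps":[[[0,0,1],[0,0,-0.1]],[[0,0,1],[0,0,-0.1]],[[0,0,1],[0,0,-0.1]],[[0,0,1],[0,0,-0.1]],[[0,0,1],[0,0,-0.08]],[[0,0,1],[0,0,0]],[[0,0,1],[0,0,0]],[[0.65,1,0],[0,0,0]],[[0.65,1,0],[0,0,0]],[[0.65,1,0],[0,0,0]]]}' 87
python3 -m crank '{"steps":[[[0.65,1,0],[0,0,0]],[[0.65,1,0],[0,0,0]],[[0.65,1,0],[0,0,0]],[[0.65,1,0],[0,0,0]],[[0.65,1,0],[0,0,0]],[[0.65,1,0],[0,0,0]],[[0.65,1,0],[0,0,0]],[[0.65,1,0],[0,0,0]],[[0.65,1,0],[0,0,0]],[[0.65,1,0],[0,0,0]]]}'
```

```text
time: 0.93
ee_pos: [0.1994, -0.5309, 0.3578]
eef_rot: [0.995, 0.1, -0.0, -0.0]
ft_force: [0.6, 0.5, 0.4]
width: 0.0871
grip_force: 0.0
time: 1.77
ee_pos: [0.3619, -0.2803, 0.358]
eef_rot: [0.995, 0.1, -0.0, -0.0]
ft_force: [0.5, -0.4, -1.0]
width: 0.0872
grip_force: 0.0
```

```bash
python3 -m crank '{"steps":[[[0.65,0.97,0],[0,0,0]],[[0.65,0.97,0],[0,0,0]],[[0.65,0.97,0],[0,0,0]],[[0.65,0.97,0],[0,0,0]],[[0.65,0.97,0],[-0.09,0.45,0]],[[0.64,0.97,0],[-0.09,0.45,0]],[[0.64,0.97,0],[-0.09,0.45,0]],[[0.64,0.97,0],[-0.09,0.45,0]],[[0.64,0.97,0],[-0.09,0.45,0]],[[0.64,0.97,0],[-0.1,0.44,0]]]}'
python3 -m crank '{"steps":[[[0.64,0.97,-0.5],[0,0,0]],[[0.64,0.97,-1],[0,0,0]],[[0.64,0.97,-1],[0,0,0]],[[0.64,0.97,-1],[0,0,0]],[[0.64,0.92,-1],[0,0,0]],[[0,0,-0.7],[0,0,0]],[[0,0,-0.48],[0,0,0]],[[0,0,0],[0,0,0]]]}'
python3 - <<'E'
from h import *
c=shot('wrist','w0.png'); P=xyz(c); print(monitor.read_state()['ee_pos'],monitor.read_state()['eef_rot'])
ctr=np.array([.66305,.08904]);w=np.radians(11.5);R=np.array([[np.cos(w),-np.sin(w)],[np.sin(w),np.cos(w)]])
L=(P[...,:2]-ctr)@R;z=P[...,2]
for n,A in(('wrist',P),('top',None)):
    if A is None: c=shot('top');A=xyz(c);L=(A[...,:2]-ctr)@R;z=A[...,2]
    k=(abs(L[...,1])<.03)&(abs(L[...,0]+.08)<.03)&(z>.165)&(z<.192)
    if k.sum(): print(n,k.sum(),L[k].mean(0),L[k].min(0),L[k].max(0),z[k].max(),A[k].mean(0))
E
```

```text
time: 2.6
ee_pos: [0.5233, -0.0384, 0.3579]
eef_rot: [0.988, 0.099, -0.12, 0.012]
ft_force: [1.1, -0.3, 0.3]
width: 0.0868
grip_force: 0.0
time: 3.27
ee_pos: [0.6017, 0.08, 0.2133]
eef_rot: [0.988, 0.099, -0.121, 0.013]
ft_force: [1.0, -0.4, -0.1]
width: 0.087
grip_force: 0.0
[0.60230229 0.07958698 0.21547785] [ 0.98776521  0.09895415 -0.11988646  0.01245781]
wrist 760 [-0.064828    0.00423698] [-0.07661808 -0.00653482] [-0.05566231  0.01516331] 0.18227599985582973 [0.59867872 0.0802673  0.17779384]
```

View pics/w0.png

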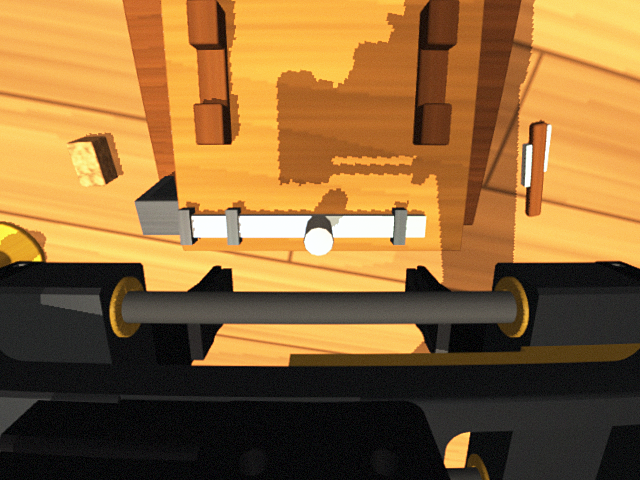

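The wrist view shows the knob at (318,240), midway between the open fingers. The bar is parallel to the closing line, so I'll descend and grip.

```bash
python3 -m crank '{"steps":[[[-0.12,-0.01,-0.6],[0,0,0]],[[-0.12,-0.01,-0.6],[0,0,0]],[[-0.12,-0.01,-0.6],[0,0,0]],[[-0.11,-0.01,-0.55],[0,0,0]],[[-0.06,0,-0.35],[0,0,0]],[[0,0,0],[0,0,0]],[[0,0,0],[0,0,0]]]}'
python3 -m crank '{"steps":[[[0,0,0],[0,0,0]],[[0,0,0],[0,0,0]],[[0,0,0],[0,0,0]],[[0,0,0],[0,0,0]],[[0,0,0],[0,0,0]],[[0,0,0],[0,0,0]],[[0,0,0],[0,0,0]],[[0,0,0],[0,0,0]],[[0,0,0],[0,0,0]],[[0,0,0],[0,0,0]]]}' 15 60
python3 - <<'E'
from h import *
s=monitor.read_state(); print({k:np.round(s[k],4) for k in('time','ee_pos','eef_rot','ft_force','torque','width','grip_force')})
E
```

```text
time: 3.95
ee_pos: [0.59, 0.0793, 0.1499]
eef_rot: [0.988, 0.099, -0.118, 0.012]
ft_force: [-0.0, -0.9, -0.7]
width: 0.0871
grip_force: 0.0
time: 4.78
ee_pos: [0.5895, 0.0798, 0.1486]
eef_rot: [0.988, 0.1, -0.119, 0.012]
ft_force: [0.1, 0.2, -0.5]
width: 0.0284
grip_force: 0.0
{'time': np.float64(4.7833), 'ee_pos': array([0.5895, 0.0798, 0.1486]), 'eef_rot': array([ 0.9878,  0.0995, -0.1189,  0.0121]), 'ft_force': array([ 0.0851,  0.1773, -0.4708]), 'torque': array([ 9.140e-02, -2.661e-01,  1.000e-04]), 'width': np.float64(0.0284), 'grip_force': np.float64(0.0)}
```

```bash
python3 -m crank '{"steps":[[[0,0,0],[0,0,0]],[[0,0,0],[0,0,0]],[[0,0,0],[0,0,0]],[[0,0,0],[0,0,0]],[[0,0,0],[0,0,0]],[[0,0,0],[0,0,0]]]}'
python3 - <<'E'
from h import *
s=monitor.read_state(); print({k:np.round(s[k],4) for k in('time','ee_pos','ft_force','torque','width','grip_force')})
E
```

```text
time: 5.28
ee_pos: [0.5895, 0.0798, 0.1487]
eef_rot: [0.988, 0.1, -0.119, 0.012]
ft_force: [-0.4, 0.2, -0.7]
width: 0.0153
grip_force: 0.0
{'time': np.float64(5.2833), 'ee_pos': array([0.5895, 0.0798, 0.1487]), 'ft_force': array([-0.4314,  0.2265, -0.7367]), 'torque': array([ 0.0805, -0.2233,  0.0238]), 'width': np.float64(0.0153), 'grip_force': np.float64(0.0)}
```

```bash
python3 - <<'E'
from h import *
c=shot('wrist','w1.png'); s=shot('scene')
a=cv2.resize(s['pixels'][170:290,320:460],(560,480),interpolation=cv2.INTER_CUBIC)
cv2.imwrite('pics/w1s.png',np.hstack([cv2.resize(c['pixels'][150:450,120:520],(400,300)),cv2.resize(a,(400,300))]))
E
```

```text
(no output)
```

View pics/w1s.png

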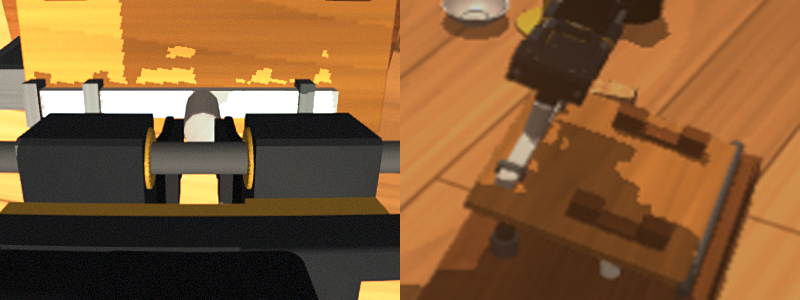

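The left panel (wrist) shows the knob at about crop (203,120), just on the hinge side of the closed fingers at (170,170) and (230,170). The grasp missed. I'll measure the knob and the fingers together in this same image.

```bash
python3 - <<'E'
from h import *
from scipy.spatial.transform import Rotation as Ro
c=load('wrist');P=xyz(c);st=monitor.read_state();Rt=Ro.from_quat(st['eef_rot']);tp=st['ee_pos']
ctr=np.array([.66305,.08904]);w=np.radians(11.5);R=np.array([[np.cos(w),-np.sin(w)],[np.sin(w),np.cos(w)]])
print('cam',c['T'].round(3).tolist())
for v in (242,250,258,266,275,284,292,300,308,316,330,345,352):
  for u in (290,323,352):
    q=P[v,u]; print((u,v),'tool',(Rt.inv().apply(q-tp)*1000).round(0),'stand',((q[:2]-ctr)@R*1000).round(0),round(q[2]*1000), end=' | ')
  print()
print(c['pixels'][[258,275,300,330,350],323].tolist())
cv2.imwrite('pics/w2.png',cv2.resize(c['pixels'][220:370,220:420],(800,600),interpolation=cv2.INTER_CUBIC))
E
```

```text
cam [[0.199, 0.865, 0.46, 0.7], [-0.98, 0.175, 0.094, 0.103], [0.001, -0.47, 0.883, 0.328], [0.0, 0.0, 0.0, 1.0]]
(290, 242) tool [  9. -19.  15.] stand [-69.  25.] 132 | (323, 242) tool [12.  2.  5.] stand [-64.   3.] 141 | (352, 242) tool [ 9. 21. 16.] stand [-69. -16.] 131 | 
(290, 250) tool [  3. -19.  16.] stand [-75.  25.] 132 | (323, 250) tool [ 11.   2. -11.] stand [-61.   4.] 156 | (352, 250) tool [ 3. 21. 16.] stand [-75. -16.] 132 | 
(290, 258) tool [ -3. -20.  17.] stand [-81.  25.] 133 | (323, 258) tool [ 11.   2. -26.] stand [-57.   4.] 171 | (352, 258) tool [-2. 21. 16.] stand [-80. -16.] 134 | 
(290, 266) tool [ 12. -15. -40.] stand [-53.  20.] 185 | (323, 266) tool [  9.   2. -32.] stand [-58.   4.] 177 | (352, 266) tool [-8. 22. 17.] stand [-86. -16.] 134 | 
(290, 275) tool [ 11. -14. -52.] stand [-50.  19.] 197 | (323, 275) tool [  3.   2. -31.] stand [-63.   4.] 178 | (352, 275) tool [ 11.  15. -52.] stand [-50.  -9.] 197 | 
(290, 284) tool [ 11. -13. -63.] stand [-48.  19.] 207 | (323, 284) tool [ -1.   2. -32.] stand [-67.   4.] 180 | (352, 284) tool [ 12.  14. 
[... 660 characters left out ...]
0. -128.] stand [-15.   5.] 266 | (352, 316) tool [  29.    7. -126.] stand [-16.  -2.] 264 | 
(290, 330) tool [  4. -11. -88.] stand [-49.  17.] 234 | (323, 330) tool [-155.    5.  192.] stand [-270.    1.] -1 | (352, 330) tool [  3.  12. -88.] stand [-50.  -6.] 233 | 
(290, 345) tool [ -2. -11. -89.] stand [-55.  17.] 236 | (323, 345) tool [-180.    5.  197.] stand [-295.    0.] 0 | (352, 345) tool [ -3.  12. -88.] stand [-56.  -6.] 235 | 
(290, 352) tool [ -5. -11. -89.] stand [-58.  17.] 236 | (323, 352) tool [-191.    5.  199.] stand [-307.    0.] 1 | (352, 352) tool [ -6.  12. -88.] stand [-59.  -6.] 235 | 
[[82, 92, 96], [203, 224, 229], [71, 76, 83], [139, 240, 255], [120, 228, 255]]
```

View pics/w2.png

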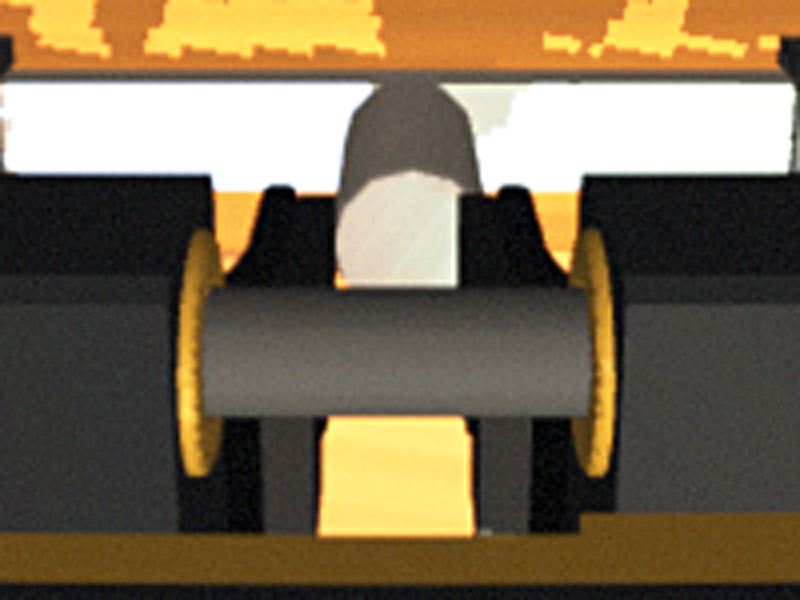

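The enlarged crop shows the fingers at about crop (300,240) and (490,240), with the knob top at (400,230). The finger edges overlap the knob, so the tips seem to end above the knob's top. I'll project the tool axis into the scene view to check.

```bash
python3 - <<'E'
from h import *
from scipy.spatial.transform import Rotation as Ro
st=monitor.read_state();Rt=Ro.from_quat(st['eef_rot']);tp=st['ee_pos']
def proj(c,X):
    f=240/np.tan(np.radians(float(c['vfov']))/2);K=np.array([[f,0,float(c['cx'])],[0,f,float(c['cy'])],[0,0,1]])
    p=np.linalg.inv(c['T'])@np.append(X,1);p=p[:3]*[1,-1,-1]
    return cv2.projectPoints(p[None],np.zeros(3),np.zeros(3),K,np.array([float(c['k1']),0,0,0,0]))[0].ravel()
out=[]
for n,(x0,y0,w,h) in (('scene',(340,175,80,60)),('wrist',(260,210,130,97))):
    c=load(n);s=800/2/w;im=cv2.resize(c['pixels'][y0:y0+h,x0:x0+w],(400,300),interpolation=cv2.INTER_CUBIC)
    for z,col in((0,(0,0,255)),(-18.7,(0,255,0)),(-40,(255,0,0)),(-70,(255,255,0))):
        u=proj(c,tp+Rt.apply([0,0,z/1000]));print(n,z,u.round(1))
        q=(np.array([(u[0]-x0)*400/w,(u[1]-y0)*300/h])).astype(int);cv2.circle(im,tuple(int(a) for a in q),4,col,1)
    out.append(im)
cv2.imwrite('pics/chk.png',np.hstack(out))
E
```

```text
scene 0 [369.  218.3]
scene -18.7 [370.7 213.5]
scene -40 [372.8 207.9]
scene -70 [375.8 199.9]
wrist 0 [319.6 262.3]
wrist -18.7 [319.7 272.9]
wrist -40 [319.8 287.6]
wrist -70 [320.1 315.5]
```

View pics/chk.png

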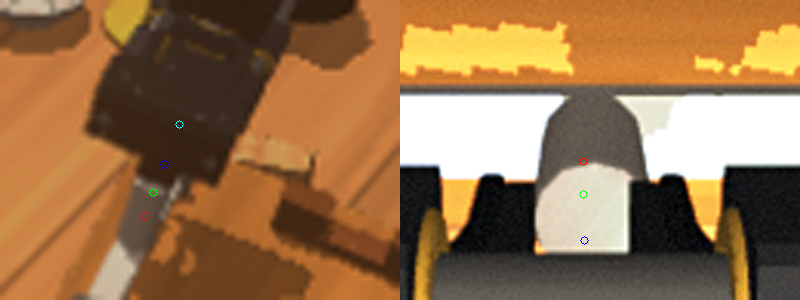

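The left panel (scene) shows the dark fingers ending near the blue mark (z about -40 mm), with the post visible below it. The real tips are therefore about 38 mm short of the reported TCP and above the knob. I'll open, go down in two steps and watch the force.

```bash
python3 -m crank '{"steps":[[[0,0,0],[0,0,0]],[[0,0,0],[0,0,0]],[[0,0,0],[0,0,0]],[[0.02,-0.08,0],[0,0,0]],[[0,0,0],[0,0,0]],[[-0.06,-0.01,-0.25],[0,0,0]],[[-0.06,-0.01,-0.25],[0,0,0]],[[-0.06,-0.01,-0.25],[0,0,0]],[[-0.05,-0.01,-0.22],[0,0,0]],[[0,0,0],[0,0,0]]]}' 60
python3 - <<'E'
from h import *
from scipy.spatial.transform import Rotation as Ro
st=monitor.read_state();Rt=Ro.from_quat(st['eef_rot']);tp=st['ee_pos'];print(tp,st['ft_force'],st['width'])
c=shot('wrist');s=shot('scene')
P=xyz(c);t=Rt.inv().apply((P-tp).reshape(-1,3)).reshape(P.shape)*1000
m=(t[...,2]<-15)&(t[...,2]>-80)&(abs(t[...,1])<60)&(abs(t[...,0])<25)
for y in range(-50,55,5):
    k=m&(abs(t[...,1]-y)<2.5)
    if k.sum(): print(y,k.sum(),'zmax',t[k][:,2].max().round(0),'x',t[k][:,0].min().round(0),t[k][:,0].max().round(0))
cv2.imwrite('pics/chk2.png',np.hstack([cv2.resize(s['pixels'][165:240,330:430],(400,300),interpolation=cv2.INTER_CUBIC),cv2.resize(c['pixels'][180:330,220:420],(400,300))]))
E
```

```text
time: 6.22
ee_pos: [0.5833, 0.0765, 0.1228]
eef_rot: [0.988, 0.1, -0.12, 0.012]
ft_force: [-0.4, -0.3, 0.1]
width: 0.0596
grip_force: 0.0
[0.58327637 0.07649115 0.12282028] [-0.36927772 -0.28271251  0.05393222] 0.059629779159479146
-40 110 zmax -39.0 x 11.0 12.0
-35 312 zmax -39.0 x 9.0 12.0
-30 355 zmax -38.0 x -10.0 11.0
-10 186 zmax -15.0 x 1.0 9.0
-5 368 zmax -15.0 x 6.0 12.0
0 401 zmax -15.0 x 6.0 12.0
5 347 zmax -15.0 x 6.0 11.0
10 107 zmax -16.0 x 1.0 8.0
30 422 zmax -38.0 x -10.0 11.0
35 325 zmax -38.0 x 9.0 12.0
40 46 zmax -41.0 x 11.0 12.0
```

View pics/chk2.png

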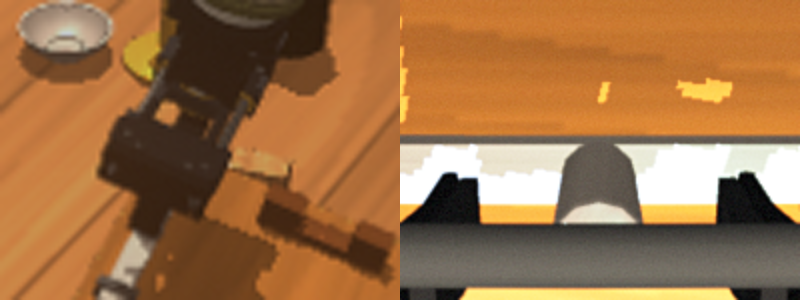

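Both panels now show the fingers straddling the knob. The tips are 19 mm below the knob's top and centred on it in y, and there is no contact. I'll go 15 mm further down and grip.

```bash
python3 -m crank '{"steps":[[[-0.04,-0.01,-0.2],[0,0,0]],[[-0.04,-0.01,-0.2],[0,0,0]],[[-0.05,-0.01,-0.18],[0,0,0]],[[0,0,0],[0,0,0]],[[0,0,0],[0,0,0]]]}'
python3 -m crank '{"steps":[[[0,0,0],[0,0,0]],[[0,0,0],[0,0,0]],[[0,0,0],[0,0,0]],[[0,0,0],[0,0,0]],[[0,0,0],[0,0,0]],[[0,0,0],[0,0,0]],[[0,0,0],[0,0,0]],[[0,0,0],[0,0,0]],[[0,0,0],[0,0,0]],[[0,0,0],[0,0,0]]]}' 15 60
python3 - <<'E'
from h import *
s=monitor.read_state(); print({k:np.round(s[k],4) for k in('ee_pos','ft_force','torque','width','grip_force')})
E
```

```text
time: 6.73
ee_pos: [0.5808, 0.0759, 0.1096]
eef_rot: [0.988, 0.1, -0.119, 0.012]
ft_force: [0.4, 0.2, 0.1]
width: 0.0601
grip_force: 0.0
time: 7.57
ee_pos: [0.5811, 0.076, 0.11]
eef_rot: [0.988, 0.099, -0.119, 0.012]
ft_force: [-0.2, -0.7, 0.6]
width: 0.021
grip_force: 60.0
{'ee_pos': array([0.5811, 0.076 , 0.11  ]), 'ft_force': array([-0.1833, -0.734 ,  0.6096]), 'torque': array([ 0.0004, -0.2632,  0.0412]), 'width': np.float64(0.021), 'grip_force': np.float64(60.0001)}
```

Gripped: width is 21 mm and grip force is 60 N. Now I'll press the plate down along its arc, turning the tool with it.

```bash
python3 -m crank '{"steps":[[[-0.036,-0.007,-0.187],[0.055,-0.27,0]],[[-0.032,-0.006,-0.187],[0.055,-0.27,0]],[[-0.026,-0.005,-0.187],[0.055,-0.27,0]],[[-0.022,-0.004,-0.187],[0.055,-0.27,0]],[[-0.016,-0.003,-0.187],[0.055,-0.27,0]],[[-0.012,-0.002,-0.187],[0.055,-0.27,0]],[[-0.006,-0.001,-0.187],[0.055,-0.27,0]],[[-0.002,0,-0.187],[0.055,-0.27,0]],[[0,0,0],[0,0,0]],[[0,0,0],[0,0,0]]]}'
python3 - <<'E'
from h import *
s=monitor.read_state(); print({k:np.round(s[k],4) for k in('ee_pos','eef_rot','ft_force','torque','width','grip_force')})
E
```

```text
time: 8.4
ee_pos: [0.5775, 0.0754, 0.0732]
eef_rot: [0.995, 0.1, -0.023, 0.003]
ft_force: [0.0, 1.2, 2.7]
width: 0.0207
grip_force: 60.0
{'ee_pos': array([0.5775, 0.0754, 0.0732]), 'eef_rot': array([ 0.9947,  0.1002, -0.0232,  0.0026]), 'ft_force': array([0.0308, 1.1599, 2.7155]), 'torque': array([ 0.0083, -0.0518, -0.0473]), 'width': np.float64(0.0207), 'grip_force': np.float64(60.0002)}
```

```bash
python3 -m crank '{"steps":[[[0,0,-0.07],[0.02,-0.1,0]],[[0,0,-0.07],[0.02,-0.1,0]],[[0,0,-0.07],[0.02,-0.1,0]],[[0,0,-0.07],[0.02,-0.1,0]],[[0,0,0],[0,0,0]],[[0,0,0],[0,0,0]],[[0,0,0],[0,0,0]]]}'
python3 - <<'E'
from h import *
f=[]
for i in range(3):
    c=shot('scene' if i<2 else 'top'); f.append(monitor.read_state()['ft_force'])
s=monitor.read_state(); print(np.round(f,2),s['ee_pos'],s['torque'])
ctr=np.array([.66305,.08904]);w=np.radians(11.5);R=np.array([[np.cos(w),-np.sin(w)],[np.sin(w),np.cos(w)]])
for n in('scene','top'):
    A=xyz(load(n));L=(A[...,:2]-ctr)@R;z=A[...,2]
    m=(abs(L[...,1])<.115)&(L[...,0]>-.06)&(L[...,0]<.09)&(z>.06)&(z<.115)
    x=L[m][:,0];zz=z[m];p=np.polyfit(x,zz,1)
    for _ in range(8):
        g=abs(zz-np.polyval(p,x))<.004; 
        if g.sum()<50: break
        p=np.polyfit(x[g],zz[g],1)
    print(n,p,np.polyval(p,.11),g.sum())
E
```

```text
time: 8.98
ee_pos: [0.5775, 0.0754, 0.0659]
eef_rot: [0.995, 0.1, -0.006, 0.001]
ft_force: [-0.6, 0.0, 6.1]
width: 0.0208
grip_force: 60.0
[[-0.43 -0.99  6.51]
 [-0.25 -0.21  5.4 ]
 [-1.23 -0.53  6.14]] [0.57749212 0.07539709 0.0658733 ] [-0.16775446  0.14509316  0.00218864]
scene [-0.01352769  0.07793604] 0.0764479925909123 2018
top [-0.01454331  0.07849162] 0.07689185288773447 974
```

```bash
cat > f.py <<'E'
from h import *
F=[];E=[]
for i in range(5):
    cams.camera('wrist'); s=monitor.read_state(); F.append(s['ft_force']);E.append(s['ee_pos'])
print('F',np.mean(F,0).round(2),np.array(F)[:,2].round(1),'pos',np.mean(E,0).round(5),'tq',s['torque'].round(2),'t',s['time'])
E
python3 -m crank '{"steps":[[[0,0,-0.03],[0.01,-0.05,0]],[[0,0,-0.03],[0.01,-0.05,0]],[[0,0,-0.03],[0.01,-0.05,0]],[[0,0,0],[0,0,0]],[[0,0,0],[0,0,0]],[[0,0,0],[0,0,0]]]}'; python3 f.py
```

```text
time: 9.63
ee_pos: [0.5777, 0.0754, 0.0637]
eef_rot: [0.995, 0.1, 0.001, 0.0]
ft_force: [0.9, -0.9, 5.7]
width: 0.0207
grip_force: 60.0
F [ 0.12 -0.21  5.47] [5.3 5.1 5.3 5.6 6.1] pos [0.57766 0.07546 0.06369] tq [-0.11  0.06  0.02] t 9.8833
```

```bash
python3 -m crank '{"steps":[[[0,0,-0.02],[0,0,0]],[[0,0,-0.02],[0,0,0]],[[0,0,0],[0,0,0]],[[0,0,0],[0,0,0]]]}'; python3 f.py
```

```text
time: 10.22
ee_pos: [0.5776, 0.0754, 0.0631]
eef_rot: [0.995, 0.1, 0.001, 0.0]
ft_force: [-1.5, -0.4, 9.2]
width: 0.0206
grip_force: 60.0
F [-2.02 -1.01 10.16] [ 9.7 10.1 10.5 10.3 10.2] pos [0.57759 0.07544 0.06306] tq [-0.23  0.58  0.02] t 10.4667
```

```bash
python3 -m crank '{"steps":[[[0,0,-0.01],[0,0,0]],[[0,0,-0.01],[0,0,0]],[[0,0,0],[0,0,0]],[[0,0,0],[0,0,0]],[[0,0,0],[0,0,0]]]}'; python3 f.py
```

```text
time: 10.88
ee_pos: [0.5776, 0.0754, 0.0628]
eef_rot: [0.995, 0.1, 0.001, 0.0]
ft_force: [-4.3, -0.9, 13.1]
width: 0.021
grip_force: 60.0
F [-3.71 -1.03 12.71] [12.3 12.8 12.6 13.2 12.6] pos [0.57758 0.07543 0.06284] tq [-0.27  0.88  0.02] t 11.1333
```

```bash
python3 -m crank '{"steps":[[[-0.01,-0.002,-0.008],[0,0,0]],[[-0.01,-0.002,-0.008],[0,0,0]],[[0,0,0],[0,0,0]],[[0,0,0],[0,0,0]],[[0,0,0],[0,0,0]]]}'; python3 f.py
```

```text
time: 11.55
ee_pos: [0.5776, 0.0754, 0.0627]
eef_rot: [0.995, 0.1, 0.001, 0.0]
ft_force: [-2.2, -1.1, 13.3]
width: 0.0201
grip_force: 60.0
F [-1.68 -1.18 13.59] [14.3 13.1 13.4 13.4 13.8] pos [0.57758 0.07543 0.06274] tq [-0.23  0.6  -0.02] t 11.8
```

```bash
python3 -m crank '{"steps":[[[-0.007,-0.002,-0.01],[0,0,0]],[[-0.007,-0.001,-0.01],[0,0,0]],[[0,0,0],[0,0,0]],[[0,0,0],[0,0,0]],[[0,0,0],[0,0,0]]]}'; python3 f.py
```

```text
time: 12.22
ee_pos: [0.5776, 0.0754, 0.0625]
eef_rot: [0.995, 0.1, 0.002, 0.0]
ft_force: [-2.0, -2.5, 14.2]
width: 0.0206
grip_force: 60.0
F [-1.86 -1.14 14.34] [14.4 14.5 14.5 14.5 13.8] pos [0.57755 0.07544 0.0625 ] tq [-0.22  0.5  -0.02] t 12.4667
```

```bash
python3 -m crank '{"steps":[[[-0.003,-0.001,-0.012],[0,0,0]],[[-0.003,0,-0.012],[0,0,0]],[[0,0,0],[0,0,0]],[[0,0,0],[0,0,0]],[[0,0,0],[0,0,0]]]}'; python3 f.py
```

```text
time: 12.88
ee_pos: [0.5775, 0.0754, 0.0622]
eef_rot: [0.995, 0.1, 0.002, 0.0]
ft_force: [-3.2, -0.3, 17.2]
width: 0.0204
grip_force: 60.0
F [-2.5  -1.34 16.83] [16.4 16.4 17.1 16.9 17.4] pos [0.57751 0.0754  0.06216] tq [-0.27  0.65 -0.  ] t 13.1333
```

```bash
python3 -m crank '{"steps":[[[-0.008,0.04,0],[0,0,0]],[[-0.016,0.08,0],[0,0,0]],[[-0.016,0.08,0],[0,0,0]],[[-0.016,0.08,0],[0,0,0]],[[-0.008,0.04,0],[0,0,0]],[[0,0,0],[0,0,0]],[[0,0,0],[0,0,0]]]}'; python3 f.py
```

```text
time: 13.72
ee_pos: [0.5758, 0.0837, 0.0622]
eef_rot: [0.995, 0.1, 0.002, 0.0]
ft_force: [-2.0, -0.7, 16.6]
width: 0.0208
grip_force: 60.0
F [-2.77 -0.56 16.98] [16.4 17.8 16.7 16.5 17.4] pos [0.57583 0.08371 0.06215] tq [-0.16  0.69 -0.01] t 13.9667
```

```bash
python3 -m crank '{"steps":[[[-0.008,0.04,0],[0,0,0]],[[-0.012,0.06,0],[0,0,0]],[[-0.012,0.06,0],[0,0,0]],[[-0.012,0.06,0],[0,0,0]],[[-0.008,0.04,0],[0,0,0]],[[-0.006,0.03,0],[0,0,0]],[[0,0,0],[0,0,0]],[[0,0,0],[0,0,0]]]}'; python3 f.py
```

```text
time: 14.63
ee_pos: [0.5744, 0.0908, 0.0622]
eef_rot: [0.995, 0.1, 0.002, 0.0]
ft_force: [-2.5, -1.9, 16.2]
width: 0.0208
grip_force: 60.0
F [-2.9  -1.14 16.58] [16.3 16.5 16.2 17.9 15.9] pos [0.57439 0.09083 0.06216] tq [-0.26  0.65  0.02] t 14.8833
```

```bash
python3 -m crank '{"steps":[[[-0.006,0.03,0],[0,0,0]],[[-0.01,0.05,0],[0,0,0]],[[-0.01,0.05,0],[0,0,0]],[[-0.01,0.05,0],[0,0,0]],[[-0.006,0.03,0],[0,0,0]],[[0,0,0],[0,0,0]],[[0,0,0],[0,0,0]]]}'; python3 f.py
```

```text
time: 15.47
ee_pos: [0.5733, 0.0961, 0.0622]
eef_rot: [0.995, 0.1, 0.002, 0.0]
ft_force: [-3.8, -1.5, 16.2]
width: 0.0209
grip_force: 60.0
F [-2.68 -0.95 16.68] [16.3 16.4 17.5 16.4 16.8] pos [0.57333 0.09611 0.06217] tq [-0.27  0.75  0.03] t 15.7167
```

```bash
python3 -m crank '{"steps":[[[-0.008,0.04,0],[0,0,0]],[[-0.016,0.08,0],[0,0,0]],[[-0.016,0.08,0],[0,0,0]],[[-0.016,0.08,0],[0,0,0]],[[-0.016,0.08,0],[0,0,0]],[[-0.012,0.06,0],[0,0,0]],[[-0.008,0.04,0],[0,0,0]],[[0,0,0],[0,0,0]]]}'; python3 f.py
python3 -m crank '{"steps":[[[-0.006,0.03,0],[0,0,0]],[[-0.006,0.03,0],[0,0,0]],[[-0.006,0.03,0],[0,0,0]],[[0,0,0],[0,0,0]],[[0,0,0],[0,0,0]]]}'; python3 f.py
```

```text
time: 16.38
ee_pos: [0.571, 0.1078, 0.0622]
eef_rot: [0.995, 0.1, 0.002, 0.0]
ft_force: [-2.6, -1.8, 16.5]
width: 0.0208
grip_force: 60.0
F [-3.06 -0.54 17.15] [16.8 17.5 17.  17.2 17.2] pos [0.57097 0.10775 0.06216] tq [-0.2   0.8   0.05] t 16.6333
time: 17.05
ee_pos: [0.5705, 0.1099, 0.0621]
eef_rot: [0.995, 0.1, 0.002, 0.0]
ft_force: [-3.5, -1.7, 17.2]
width: 0.0204
grip_force: 60.0
F [-3.09 -1.28 17.11] [17.4 17.1 17.2 16.6 17.3] pos [0.57052 0.10986 0.06214] tq [-0.26  0.79 -0.03] t 17.3
```

```bash
python3 -m crank '{"steps":[[[-0.004,0.02,0],[0,0,0]],[[-0.004,0.02,0],[0,0,0]],[[-0.004,0.02,0],[0,0,0]],[[0,0,0],[0,0,0]],[[0,0,0],[0,0,0]]]}'; python3 f.py
python3 -m crank '{"steps":[[[-0.004,0.02,0],[0,0,0]],[[-0.004,0.02,0],[0,0,0]],[[0,0,0],[0,0,0]],[[0,0,0],[0,0,0]]]}'; python3 f.py
```

```text
time: 17.72
ee_pos: [0.5702, 0.1113, 0.0621]
eef_rot: [0.995, 0.1, 0.002, 0.0]
ft_force: [-2.6, -1.0, 17.3]
width: 0.0206
grip_force: 60.0
F [-2.9  -1.48 17.31] [17.2 17.4 16.7 17.8 17.4] pos [0.57023 0.1113  0.06214] tq [-0.32  0.74  0.02] t 17.9667
time: 18.3
ee_pos: [0.5702, 0.1116, 0.0621]
eef_rot: [0.995, 0.1, 0.002, 0.001]
ft_force: [-2.6, -3.3, 17.4]
width: 0.0208
grip_force: 60.0
F [-2.62 -3.48 17.82] [18.2 17.3 17.7 18.2 17.7] pos [0.57017 0.11164 0.06214] tq [-0.7   0.62  0.06] t 18.55
```

End stop felt. I'll ease off sideways, let the plate rise gently against the keeper, then release.

```bash
python3 -m crank '{"steps":[[[0.004,-0.02,0.01],[0,0,0]],[[0.004,0,0.02],[0,0,0]],[[0.004,0,0.02],[0,0,0]],[[0.004,0,0.02],[0,0,0]],[[0,0,0],[0,0,0]],[[0,0,0],[0,0,0]]]}'; python3 f.py
```

```text
time: 19.05
ee_pos: [0.5702, 0.1117, 0.0629]
eef_rot: [0.995, 0.1, 0.002, 0.0]
ft_force: [-0.3, -0.3, 8.1]
width: 0.0207
grip_force: 60.0
F [ 0.52 -0.16  8.51] [8.2 8.8 8.9 8.2 8.3] pos [0.5702  0.11168 0.06293] tq [-0.1  -0.06  0.04] t 19.3
```

```bash
python3 -m crank '{"steps":[[[0,0,0.02],[0,0,0]],[[0,0,0.015],[0,0,0]],[[0,0,0],[0,0,0]],[[0,0,0],[0,0,0]],[[0,0,0],[0,0,0]]]}'; python3 f.py
```

```text
time: 19.72
ee_pos: [0.5702, 0.1117, 0.0631]
eef_rot: [0.995, 0.1, 0.002, -0.0]
ft_force: [4.4, 1.7, 1.2]
width: 0.0207
grip_force: 60.0
F [5.18 1.52 1.44] [1.  1.6 1.1 2.  1.4] pos [0.57016 0.11173 0.0631 ] tq [ 0.19 -1.01 -0.01] t 19.9667
```

The keeper now carries the plate (Fz about 1 N), so I'll release and lift straight off.

```bash
python3 -m crank '{"steps":[[[0,0,0],[0,0,0]],[[0,0,0],[0,0,0]],[[0,0,0],[0,0,0]],[[0,0,0],[0,0,0]],[[0,0,0],[0,0,0]],[[0,0,0],[0,0,0]],[[0,0,0],[0,0,0]],[[0,0,0],[0,0,0]],[[0,0,0],[0,0,0]]]}' 60
python3 f.py
python3 -m crank '{"steps":[[[0,0,0.3],[0,0,0]],[[0,0,0.6],[0,0,0]],[[0,0,1],[0,0,0]],[[0,0,1],[0,0,0]],[[0,0,1],[0,0,0]],[[0,0,1],[0,0,0]],[[0,0,1],[0,0,0]],[[0,0,0],[0,0,0]],[[0,0,0],[0,0,0]]]}'
python3 - <<'E'
from h import *
ctr=np.array([.66305,.08904]);w=np.radians(11.5);R=np.array([[np.cos(w),-np.sin(w)],[np.sin(w),np.cos(w)]])
for n in('scene','wrist'):
    c=shot(n,n+'_end.png');A=xyz(c);L=(A[...,:2]-ctr)@R;z=A[...,2]
    m=(abs(L[...,1])<.115)&(L[...,0]>-.06)&(L[...,0]<.09)&(z>.06)&(z<.115)
    x=L[m][:,0];zz=z[m];p=np.polyfit(x,zz,1)
    for _ in range(8):
        g=abs(zz-np.polyval(p,x))<.004
        if g.sum()<50: break
        p=np.polyfit(x[g],zz[g],1)
    k=(abs(L[...,1]-.03)<.04)&(abs(L[...,0]+.09)<.03)&(z>.125)&(z<.145)
    print(n,p,g.sum(),'knob',k.sum(),L[k].mean(0) if k.any() else '')
E
```

```text
time: 20.72
ee_pos: [0.5692, 0.1114, 0.0629]
eef_rot: [0.995, 0.1, 0.001, 0.0]
ft_force: [1.1, 0.2, -0.1]
width: 0.059
grip_force: 0.0
F [0.35 0.27 0.29] [-0.   0.1  0.7  0.4  0.3] pos [0.56927 0.1114  0.06291] tq [-0.   -0.02  0.02] t 20.9667
time: 21.72
ee_pos: [0.57, 0.1118, 0.2123]
eef_rot: [0.995, 0.1, 0.002, 0.0]
ft_force: [-0.0, 0.5, -0.7]
width: 0.0601
grip_force: 0.0
scene [-0.00040251  0.076427  ] 2012 knob 43 [-0.08934134  0.03532549]
wrist [0.00054902 0.07659212] 34461 knob 541 [-0.08553271  0.04127533]
```

```bash
python3 -c "
from bench import ticket
print(ticket.close_job())"
```

```text
the job is handed in; nothing more can be done
None
```

The plate is pressed down level (measured tilt within 0.001 rad), the bolt is slid home to its end stop under the keeper, the knob is released with the arm clear, and the job is handed in; no verdict was returned.

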